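# Show the stock in the lever-lidded parts bin

### The job

Let the stock camera see into the parts bin with the yellow lid: with the fingertips press the yellow pad of its lever all the way down and keep it down for two seconds so that the lid stands wide open, then ease the lever back up under the fingers, taking about two seconds or more over it, so that the lid sinks shut without dropping or slamming, and move clear. Work the lid only by its lever, never by touching the lid itself, do not open the bin with the red lid, and do not knock, lift or shift anything else on the table.

Things in the scene. Friction and masses are not known exactly. Their poses are not given: they have to be found in the camera images.
- yellow_bin: The yellow-lidded parts bin: fixed cream box 160 x 160 mm, 120 mm high, holding steel bearings, with a hinged yellow lid and a steel lever yoke round its sides that ends in a yellow press pad in front. Origin: centre of its underside. Its own -x axis points from the bin to its pad (towards the robot, turned up to 0.3 rad); z is up.
- yellow_pad (a point): Middle of the top of the yellow lever's press pad, 42 (bin x) x 48 (bin y) x 10 mm, 105 mm in front of the bin. At rest 124 mm above the table, sloping up 0.24 rad to its free end; pressed fully it goes 74 mm down to 50 mm, under 10 mm sideways. Takes 2 to 6 N; lid weight and a spring push it back up. Axes: the bin's when the lever is up; they turn with the lever.
- yellow_lever (a joint): Angle of the yellow bin's lever, rad: 0 = up at rest, lid shut; 0.44 = fully down on its stop, lid wide open. It pivots 75 mm above the table, 170 mm behind the pad's middle. The lid is linked to it and turns 2.5 times as far, so it comes down just as fast as the pad is allowed to rise.
- yellow_lid: The yellow lid, 166 x 166 x 9 mm, about 0.35 kg. Origin under the middle of its front (pad-side) edge, 121 mm above the table when shut; it is hinged at the bin's rear top edge, 166 mm along its own +x axis from there; its z is vertical when shut and leans 1.1 rad when wide open.
- red_bin: The red-lidded parts bin: fixed cream box 160 x 160 mm, 120 mm high, holding brass bushes, with a hinged red lid and a steel lever yoke round its sides that ends in a red press pad in front. Origin: centre of its underside. Its own -x axis points from the bin to its pad (towards the robot, turned up to 0.3 rad); z is up.
- red_pad (a point): Middle of the top of the red lever's press pad, 42 (bin x) x 48 (bin y) x 10 mm, 105 mm in front of the bin. At rest 124 mm above the table, sloping up 0.24 rad to its free end; pressed fully it goes 74 mm down to 50 mm, under 10 mm sideways. Takes 2 to 6 N; lid weight and a spring push it back up. Axes: the bin's when the lever is up; they turn with the lever.
- red_lever (a joint): Angle of the red bin's lever, rad: 0 = up at rest, lid shut; 0.44 = fully down on its stop, lid wide open. It pivots 75 mm above the table, 170 mm behind the pad's middle. The lid is linked to it and turns 2.5 times as far, so it comes down just as fast as the pad is allowed to rise.
- red_lid: The red lid, 166 x 166 x 9 mm, about 0.35 kg. Origin under the middle of its front (pad-side) edge, 121 mm above the table when shut; it is hinged at the bin's rear top edge, 166 mm along its own +x axis from there; its z is vertical when shut and leans 1.1 rad when wide open.
- bearing: Loose steel ball-bearing ring lying flat, 52 mm across, 16 mm high, between the two levers. Origin under its centre. Not to be disturbed.
- spray_can: Loose yellow can standing upright, 60 mm across, 170 mm high. Origin under its centre. Not to be disturbed.
- torch: Loose white hand torch lying down, 136 mm long, 42 mm thick. Origin on the table under its middle. Not to be disturbed.
- carton: Loose closed cardboard carton, 110 x 90 x 80 mm. Origin under its centre. Not to be disturbed.
- motor: Loose small blue electric motor on a foot plate, 170 mm long, 105 mm high. Origin under its middle. Not to be disturbed.
- wrench: Loose open-ended wrench lying flat. Origin on the table under it. Not to be disturbed.
- cup: Loose blue plastic cup standing upright, 72 mm across, 85 mm high. Origin under its centre. Not to be disturbed.

How it is judged:
On the way, in this order (a step that is already met when the one before it is completed fails the run):
1. the yellow lever is pressed right down (lever beyond 0.38 rad, yellow lid beyond 0.9 rad) and kept there for 1.9 s (value of joint yellow_lever above 0.38 rad and angle between yellow_lid's own z axis and vertical above 0.9 rad), for 1.9 s.
2. the yellow lid is shut again (value of joint yellow_lever below 0.02 rad and angle between yellow_lid's own z axis and vertical below 0.05 rad), for 0.2 s.
At the end, for the whole second after the job is handed in: The yellow lid is shut (lever within 0.02 rad of rest, lid within 0.05 rad of level), the red lever is up (within 0.02 rad), and every loose thing is within 20 mm of where it started (all of step 2 and value of joint red_lever below 0.02 rad and distance of each of bearing, spray_can, torch, carton, motor, wrench, cup from where it was at the start of the episode below 0.02 m); the robot touches nothing.
It fails at once if the yellow lid drops or slams: its lever swings back up faster than 0.65 rad/s (the lid closing at about 1.6 rad/s) (velocity of joint yellow_lever below -0.65 rad/s).
It fails at once if the robot touches a lid (contact force between any of the fingers, the arm and yellow_lid above 0.3 N or contact force between any of the fingers, the arm and red_lid above 0.3 N).
It fails at once if the red bin is opened (lever beyond 0.05 rad) (value of joint red_lever above 0.05 rad).
It fails at once if a loose thing on the table is shifted or lifted by more than 20 mm (distance of any of bearing, spray_can, torch, carton, motor, wrench, cup from where it was at the start of the episode above 0.02 m).
It also fails if it takes over 48 s, if anything falls off the work surface, if the arm or the gripper's body presses on something with over 40 N, if the wrist force passes 120 N, or if a joint passes its speed limit or range.

### The arm

A 6-joint arm with a two-finger parallel gripper is mounted at the origin on the work surface. World frame = base frame: x ahead of the robot, y to its left, z up, the work surface at z = 0. Lengths are in m, angles in rad, forces in N, time in s.
With the tool pointing down it reaches from about 0.425 to 0.95 m from the base axis. Payload 3.5 kg.
Tool frame: the origin (TCP) lies between the finger pads; the fingertips stand 17 mm ahead of it and the grasp point (between the pads) lies 2 mm behind it; z points along the fingers, y is the direction in which the jaws open and shut (so a half turn about z gives the same grasp; the last joint's range is limited). The gripper opens to 85 mm and grips with 20 to 120 N. Pads are 22 mm wide; open, the fingers measure 114 mm over their backs; the gripper's body (76 mm by 85 mm) begins 54 mm behind the grasp point. The pads swing forward as they close: fully open they stand 13 mm farther back than shut.
Start: joints at [-1.302, 0.286, 1.577, -0, 1.279, -0.15], TCP at [0.275, -0.617, 0.248] pointing down, gripper open.
Joint ranges: [-2.77, 2.77], [-0.9, 2.22], [0.21, 2.48], [-1.53, 4.67], [0.24, 2.81], [-2.84, 2.84]. Speed limits (rad/s): [2.79, 2.79, 3.14, 3.14, 3.14, 3.14].

### API

Orientations are given as a unit quaternion [x, y, z, w].
In Python, from plant import ctrl gives the robot as it stands.
- The arm moves only by the tool carry_out, never from a script. Its argument "commands" is a list of rows, each an object with "delta_pos": the shift along the tool's x, y, z in m, a list of three; "delta_rot": the turn, a rotation vector about the tool's x, y, z in rad, a list of three; "claw": the opening in per cent of the stroke, from 0 (shut) to 100 (fully open). A call has 1 to 8 rows; each row is the pose to reach, as a shift and turn from the pose measured when the call began, along the tool's axes at that moment; what a row does not reach only later rows make up. A row lasts 1/12 s, in which the tool goes at most 41.7 mm and 7.16 degrees, less where a joint would pass 70% of its speed; a pose out of reach is approached as far as the arm can. A call with a gripper value outside its range is refused whole. The fingers move at their own pace and stop on an object; "force" is the grip in N (left out, the last holds). Time passes only in rows, so rows that repeat a pose let the fingers close. It gives the time, the measured TCP pose, the force and the opening at its end, in the units of the state.
- ctrl.get_state(): the state, without advancing time (a new reading comes with each control period).
- ctrl.read_camera(name): name is "side" or "top"; returns (picture, depth): 480x640x3 uint8, red, green, blue; 480x640 float32, m along the optical axis (not along the pixel's ray), 0 where there is no reading.
- ctrl.camera_info(name): a dict with "fx", "fy", "cx", "cy" (pixels), "rvec" (rotation vector, rad) and "tvec" (3), from world to camera coordinates, as OpenCV has them. Camera axes: x right, y down, z forward; pixel columns grow to the right and rows downward; lengths in m; the calibration is good to about 2 mm. A picture is of the moment at which its call begins. camera_info takes no time and is no camera call.
- ctrl.sign_off(): hands the job in, once; it reports no verdict.
The state is a dict: "time": time; "qpos": joint angles; "dq": joint speeds; "joint_efforts": joint torques, N m; "eef_pos": TCP position; "tcp_rot": TCP orientation; "contact_force": force on the tool from outside, world axes, zero at the start; "wrist_torque": the same for the moment, N m; "opening": opening from 0.0 (shut) to 1.0 (fully open).
Only numpy, scipy, OpenCV 4.12 (cv2) and the standard library are available. Lean on these libraries where they do the work, as an engineer would, in place of code of your own. Each camera call takes 0.05 s, during which the arm holds its last target.

## Working session

There is one attempt and no reset: what is moved stays moved. The work goes in short steps, Python scripts to look and compute and a tool call to move; the robot and the scene stay as the last step left them, time stands still between calls to the robot, and variables do not carry over. Pictures are saved under pics/ and viewed, and the job is handed in when it is done.

Besides the shell and the picture viewer there is one more tool, called after "Emit:" in YAML: its name, and indented under it one key for each argument. carry_out: Moves the arm, as the interface text tells. Its arguments: {"type":"object","properties":{"commands":{"type":"array"},"force":{"type":"number"}},"required":["commands"]}

```bash
mkdir -p pics; ls
cat > h.py <<'E'
import numpy as np, cv2
from plant import ctrl
def cam(n):
    i=ctrl.camera_info(n); R=cv2.Rodrigues(np.array(i['rvec'],float))[0]; t=np.array(i['tvec'],float).ravel(); return i,R,t
def cloud(n,dep):
    i,R,t=cam(n); v,u=np.mgrid[0:480,0:640]
    p=np.stack([(u-i['cx'])/i['fx']*dep,(v-i['cy'])/i['fy']*dep,dep],-1)
    return (p-t)@R
E
python3 - <<'E'
from h import *
s=ctrl.get_state(); print(s)
for n in ['top','side']:
    p,d=ctrl.read_camera(n); cv2.imwrite(f'pics/{n}0.png',p[:,:,::-1]); np.savez(f'{n}0.npz',p=p,d=d); print(n,ctrl.camera_info(n))
E
```

```text
pics
{'time': 0.0, 'qpos': array([-1.30202352e+00,  2.87198677e-01,  1.57821966e+00, -4.34580407e-05,
        1.27859593e+00, -1.49975773e-01]), 'dq': array([-0.00239835, -0.00045086,  0.00071285,  0.00071882,  0.00028522,
        0.00197049]), 'joint_efforts': array([ 6.18960275e-04, -4.05979800e+01, -2.92625320e+01, -1.50031619e-04,
        5.81306987e-03, -1.81615277e-06]), 'eef_pos': array([ 0.27432921, -0.61604478,  0.24690203]), 'tcp_rot': array([ 9.78159135e-01,  2.07853889e-01, -9.26414327e-05, -1.20743480e-03]), 'contact_force': array([0.19956342, 0.21149084, 0.19857707]), 'wrist_torque': array([-0.01865654,  0.01654405, -0.02120819]), 'opening': 0.9948784988647615}
top {'fx': 496.54417434707494, 'fy': 496.54417434707494, 'cx': 321.4639139929823, 'cy': 250.32822588752512, 'rvec': array([ 2.05968523, -2.16732556,  0.22013082]), 'tvec': array([0.03405705, 0.56080078, 1.37268493])}
side {'fx': 474.5456618352409, 'fy': 474.5456618352409, 'cx': 319.3418843576163, 'cy': 231.2867358081628, 'rvec': array([ 0.21571897, -2.89603748,  1.06432213]), 'tvec': array([0.53424941, 0.1442919 , 1.09769308])}
```

View pics/top0.png

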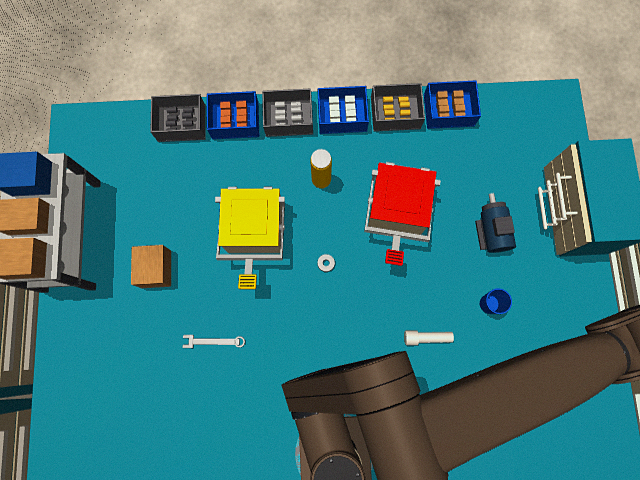

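View pics/side0.png

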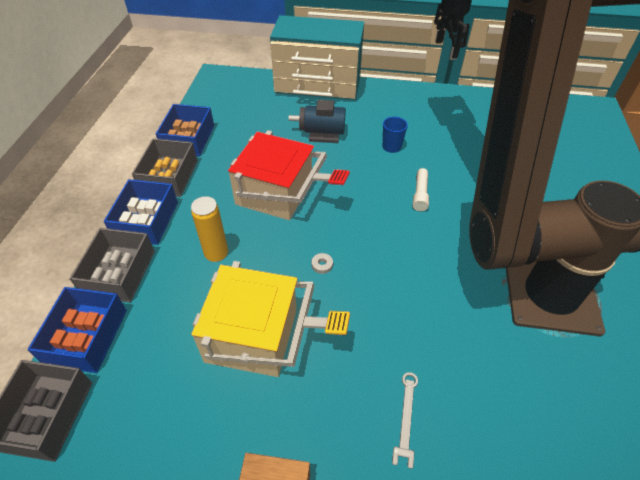

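Run:
```python
from h import *
for n in ['top','side']:
    z=np.load(n+'0.npz'); p,d=z['p'],z['d']; W=cloud(n,d)
    hsv=cv2.cvtColor(p,cv2.COLOR_RGB2HSV)
    for name,m in [('yel',(abs(hsv[...,0].astype(int)-25)<9)&(hsv[...,1]>140)&(hsv[...,2]>90)),('red',((hsv[...,0]<8)|(hsv[...,0]>172))&(hsv[...,1]>140)&(hsv[...,2]>80))]:
        k,l,st,c=cv2.connectedComponentsWithStats(m.astype(np.uint8))
        for i in range(1,k):
            if st[i,4]>80:
                q=W[(l==i)&(d>0)]; print(n,name,st[i],c[i].round(),np.median(q,0).round(4),q.min(0).round(3),q.max(0).round(3))
```

```text
top yel [398  96  12  12 104] [404. 102.] [ 1.0296 -0.2758  0.0285] [ 1.012 -0.297  0.003] [ 1.063 -0.26   0.042]
top yel [383 104  12  11 106] [388. 109.] [ 1.0109 -0.2269  0.0292] [ 0.985 -0.246  0.004] [ 1.036 -0.211  0.041]
top yel [311 159  21  29 380] [321. 176.] [ 0.7722 -0.0038  0.0995] [ 0.767 -0.033  0.007] [0.798 0.024 0.172]
top yel [ 218  189   62   57 3390] [249. 217.] [0.6509 0.2028 0.1279] [0.568 0.116 0.092] [0.739 0.296 0.141]
top yel [238 274  19  15 212] [247. 281.] [0.4725 0.2124 0.1244] [ 0.453  0.188 -0.001] [0.515 0.251 0.136]
top red [ 370  163   66   65 3336] [403. 195.] [ 0.6933 -0.2309  0.1288] [ 0.598 -0.327 -0.004] [ 0.833 -0.133  0.141]
top red [385 249  19  17 214] [394. 257.] [ 0.5187 -0.1921  0.1254] [ 0.495 -0.236  0.   ] [ 0.559 -0.165  0.134]
side yel [149 157  21  18 166] [160. 165.] [ 1.0402 -0.2615  0.0268] [ 1.011e+00 -3.190e-01  1.000e-03] [ 1.065 -0.217  0.04 ]
side yel [159 160  20  16 128] [170. 169.] [ 0.9976 -0.257   0.0284] [ 0.987 -0.301  0.004] [ 1.029 -0.215  0.037]
side yel [ 192  207   36   54 1159] [211. 235.] [0.7853 0.0241 0.0958] [ 0.767 -0.009  0.004] [0.822 0.032 0.168]
side yel [ 192  265  105   87 6234] [246. 308.] [0.6514 0.2165 0.1286] [0.568 0.12  0.088] [0.74  0.294 0.136]
side yel [325 311  25  24 477] [337. 323.] [0.4734 0.2186 0.1248] [0.453 0.192 0.114] [0.495 0.241 0.132]
side red [ 228  132   86   56 2854] [272. 159.] [ 0.6942 -0.2176  0.1282] [ 0.6   -0.324  0.119] [ 0.795 -0.13   0.137]
side red [328 170  21  14 217] [338. 177.] [ 0.5212 -0.1833  0.1244] [ 0.499 -0.213  0.109] [ 0.546 -0.158  0.132]
```

The top view shows the yellow pad at pixel (247,281), with its lid at (249,217), and the red pad at (394,257). The side view shows the yellow pad at (337,323). Both cameras put the pad near (0.473, 0.216, 0.124), which agrees with the stated height of 124 mm. Next I'll work out the bin yaw and the moves.

```bash
cat >> h.py <<'E'
from scipy.spatial.transform import Rotation as Ro
def tool(target,yaw=None):
    s=ctrl.get_state(); R=Ro.from_quat(s['tcp_rot']); d=R.inv().apply(np.array(target)-s['eef_pos'])
    r=None
    if yaw is not None:
        G=Ro.from_matrix([[np.cos(yaw),np.sin(yaw),0],[np.sin(yaw),-np.cos(yaw),0],[0,0,-1]])
        r=(R.inv()*G).as_rotvec().round(3)
    return d.round(4),r
E
python3 - <<'E'
from h import *
for n in ['top','side']:
    z=np.load(n+'0.npz'); p,d=z['p'],z['d']; W=cloud(n,d)
    hsv=cv2.cvtColor(p,cv2.COLOR_RGB2HSV)
    m=(abs(hsv[...,0].astype(int)-25)<9)&(hsv[...,1]>140)&(hsv[...,2]>90)&(d>0)
    q=W[m&(W[...,2]>.117)&(W[...,2]<.145)&(W[...,0]>.55)&(W[...,0]<.76)&(W[...,1]>.08)&(W[...,1]<.32)]
    r=cv2.minAreaRect((q[:,:2]*1000).astype(np.float32)); print(n,'lid',r)
    q=W[m&(W[...,2]>.105)&(W[...,0]<.52)&(W[...,0]>.4)&(abs(W[...,1]-.21)<.06)]
    r=cv2.minAreaRect((q[:,:2]*1000).astype(np.float32)); print(n,'pad',r, np.polyfit(q[:,0],q[:,2],1))
for t in [(.46,-.46,.25),(.58,-.3,.25),(.6,0,.25),(.55,.12,.25),(.473,.216,.20)]: print(t,tool(t,-.05))
E
```

```text
top lid ((653.2818603515625, 203.09909057617188), (166.2245330810547, 164.3392791748047), 87.154052734375)
top pad ((474.1636047363281, 212.48162841796875), (46.92109298706055, 41.49586868286133), 86.26258087158203) [-0.26289835  0.24845821]
side lid ((655.2576293945312, 206.617431640625), (167.80934143066406, 168.61883544921875), 87.22393798828125)
side pad ((473.7065734863281, 216.60720825195312), (49.12013626098633, 40.26492691040039), 87.38727569580078) [-0.24215414  0.23949844]
(0.46, -0.46, 0.25) (array([ 0.2331, -0.0671, -0.0027]), array([-0.002,  0.   ,  0.469]))
(0.58, -0.3, 0.25) (array([ 0.4078, -0.1645, -0.0024]), array([-0.002,  0.   ,  0.469]))
(0.6, 0, 0.25) (array([ 0.548 , -0.4305, -0.0018]), array([-0.002,  0.   ,  0.469]))
(0.55, 0.12, 0.25) (array([ 0.5511, -0.5604, -0.0015]), array([-0.002,  0.   ,  0.469]))
(0.473, 0.216, 0.2) (array([ 0.5198, -0.6793,  0.0487]), array([-0.002,  0.   ,  0.469]))
```

Emit:
carry_out:
  commands:
    - {"delta_pos":[0.03,-0.01,-0.005],"delta_rot":[0,0,0.05],"claw":0}
    - {"delta_pos":[0.065,-0.025,-0.01],"delta_rot":[0,0,0.12],"claw":0}
    - {"delta_pos":[0.1,-0.038,-0.01],"delta_rot":[0,0,0.18],"claw":0}
    - {"delta_pos":[0.135,-0.052,-0.01],"delta_rot":[0,0,0.24],"claw":0}
    - {"delta_pos":[0.17,-0.066,-0.01],"delta_rot":[0,0,0.3],"claw":0}
    - {"delta_pos":[0.205,-0.08,-0.01],"delta_rot":[0,0,0.36],"claw":0}
    - {"delta_pos":[0.24,-0.093,-0.01],"delta_rot":[0,0,0.42],"claw":0}
    - {"delta_pos":[0.27,-0.105,-0.01],"delta_rot":[0,0,0.47],"claw":0}
  force: 40

```text
time: 0.77
eef_pos: [0.4796, -0.4082, 0.2568]
tcp_rot: [1.0, -0.027, -0.0, -0.002]
contact_force: [0.5, 1.1, 0.7]
opening: -0.002
```

Run:
```python
from h import *
s=ctrl.get_state(); print(s['time'],s['eef_pos'],s['qpos'],s['contact_force'],s['opening'])
for t in [(.58,-.3,.25),(.6,-.1,.25),(.6,0,.25),(.55,.12,.25),(.473,.216,.20)]: print(t,tool(t,-.05))
```

```text
0.7667 [ 0.47960754 -0.40821118  0.25680537] [-8.66535330e-01  1.83278094e-01  1.68365832e+00  1.34630910e-03
  1.27758441e+00  7.57129780e-01] [0.51805415 1.12730836 0.7055897 ] -0.0020192029246071438
(0.58, -0.3, 0.25) (array([ 0.0945, -0.1134,  0.007 ]), array([-0.003,  0.001, -0.003]))
(0.6, -0.1, 0.25) (array([ 0.1038, -0.3142,  0.0076]), array([-0.003,  0.001, -0.003]))
(0.6, 0, 0.25) (array([ 0.0985, -0.414 ,  0.0079]), array([-0.003,  0.001, -0.003]))
(0.55, 0.12, 0.25) (array([ 0.0422, -0.5312,  0.0084]), array([-0.003,  0.001, -0.003]))
(0.473, 0.216, 0.2) (array([-0.0398, -0.6228,  0.0587]), array([-0.003,  0.001, -0.003]))
```

Emit:
carry_out:
  commands:
    - {"delta_pos":[0.02,-0.028,0],"delta_rot":[0,0,0],"claw":0}
    - {"delta_pos":[0.04,-0.056,0],"delta_rot":[0,0,0],"claw":0}
    - {"delta_pos":[0.06,-0.085,0],"delta_rot":[0,0,0],"claw":0}
    - {"delta_pos":[0.075,-0.118,0],"delta_rot":[0,0,0],"claw":0}
    - {"delta_pos":[0.085,-0.153,0],"delta_rot":[0,0,0],"claw":0}
    - {"delta_pos":[0.09,-0.19,0],"delta_rot":[0,0,0],"claw":0}
    - {"delta_pos":[0.095,-0.225,0],"delta_rot":[0,0,0],"claw":0}
    - {"delta_pos":[0.095,-0.26,0],"delta_rot":[0,0,0],"claw":0}

```text
time: 1.43
eef_pos: [0.5886, -0.1517, 0.2568]
tcp_rot: [1.0, -0.027, -0.001, -0.002]
contact_force: [-0.0, -0.5, 0.1]
opening: -0.003
```

Emit:
carry_out:
  commands:
    - {"delta_pos":[0.0,-0.035,0],"delta_rot":[0,0,0],"claw":0}
    - {"delta_pos":[0.0,-0.07,0],"delta_rot":[0,0,0],"claw":0}
    - {"delta_pos":[-0.005,-0.105,0],"delta_rot":[0,0,0],"claw":0}
    - {"delta_pos":[-0.015,-0.14,0],"delta_rot":[0,0,0],"claw":0}
    - {"delta_pos":[-0.03,-0.175,0],"delta_rot":[0,0,0],"claw":0}
    - {"delta_pos":[-0.045,-0.21,0],"delta_rot":[0,0,0],"claw":0}
    - {"delta_pos":[-0.06,-0.24,0],"delta_rot":[0,0,0],"claw":0}
    - {"delta_pos":[-0.075,-0.27,0],"delta_rot":[0,0,0],"claw":0}

```text
time: 2.1
eef_pos: [0.5268, 0.1235, 0.2573]
tcp_rot: [1.0, -0.026, -0.001, -0.002]
contact_force: [0.5, 0.0, -0.3]
opening: 0.001
```

Run:
```python
from h import *
s=ctrl.get_state(); print(s['time'],s['eef_pos'],s['qpos'],s['contact_force'],s['opening'])
for t in [(.474,.2145,.20)]: print(t,tool(t,-.05))
```

```text
2.1 [0.52675639 0.12351736 0.25727424] [ 0.0411072  -0.01628238  1.89597514  0.00390858  1.26422936  1.66340066] [ 0.49458374  0.03266548 -0.25680544] 0.0007707504060266186
(0.474, 0.2145, 0.2) (array([-0.0573, -0.0879,  0.0577]), array([-0.003,  0.003, -0.003]))
```

Emit:
carry_out:
  commands:
    - {"delta_pos":[-0.015,-0.022,0],"delta_rot":[0,0,0],"claw":0}
    - {"delta_pos":[-0.03,-0.044,0],"delta_rot":[0,0,0],"claw":0}
    - {"delta_pos":[-0.045,-0.066,0.01],"delta_rot":[0,0,0],"claw":0}
    - {"delta_pos":[-0.061,-0.088,0.03],"delta_rot":[0,0,0],"claw":0}
    - {"delta_pos":[-0.061,-0.088,0.05],"delta_rot":[0,0,0],"claw":0}
    - {"delta_pos":[-0.061,-0.088,0.07],"delta_rot":[0,0,0],"claw":0}
    - {"delta_pos":[-0.061,-0.088,0.08],"delta_rot":[0,0,0],"claw":0}
    - {"delta_pos":[-0.061,-0.088,0.08],"delta_rot":[0,0,0],"claw":0}

```text
time: 2.77
eef_pos: [0.4682, 0.2145, 0.1745]
tcp_rot: [1.0, -0.026, -0.004, -0.001]
contact_force: [0.7, 0.5, 0.4]
opening: -0.003
```

Run:
```python
from h import *
s=ctrl.get_state(); print(s['time'],s['eef_pos'],s['qpos'],s['contact_force'],s['opening'])
for t in [(.47,.2145,.141),(.47,.2145,.067)]: print(t,tool(t,-.05))
for n in ['top','side']:
    p,d=ctrl.read_camera(n); cv2.imwrite(f'pics/{n}1.png',p[:,:,::-1])
    if n=='side': cv2.imwrite('pics/side1z.png',cv2.resize(p[200:400,160:420,::-1],None,fx=3,fy=3))
```

```text
2.7667 [0.46819526 0.2144674  0.17451428] [0.23046123 0.01115032 2.02730064 0.00455764 1.11122133 1.85181794] [0.67064018 0.50116945 0.38714977] -0.002520185111354956
(0.47, 0.2145, 0.141) (array([ 0.0021, -0.0001,  0.0335]), array([-0.002,  0.009, -0.003]))
(0.47, 0.2145, 0.067) (array([2.800e-03, 1.000e-04, 1.075e-01]), array([-0.002,  0.009, -0.003]))
```

View pics/side1z.png

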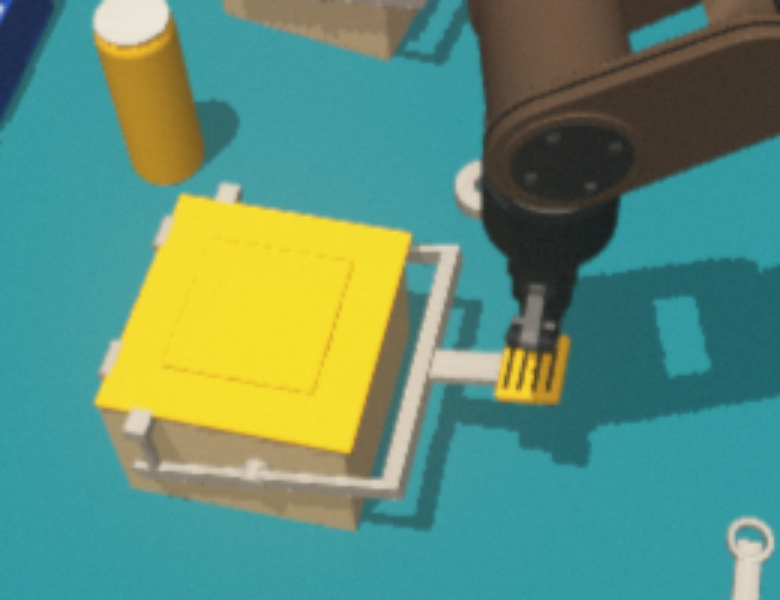

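View pics/top1.png

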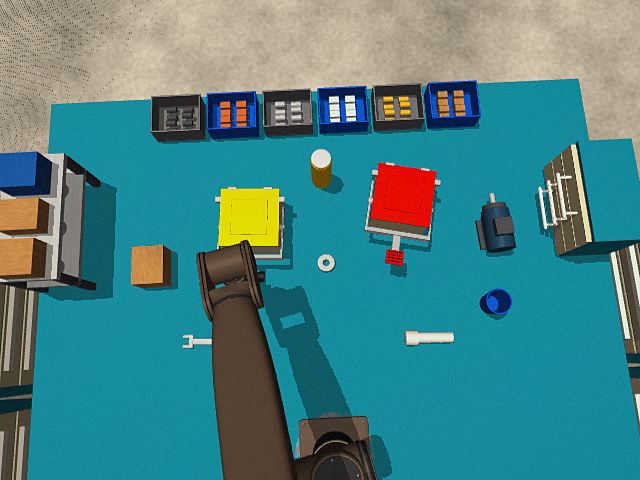

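The fingertips are over the pad, seen in the enlarged side view at about (530,345), with all four pad edges visible around them. The lid and neighbouring objects are clear, so I'll press.

Emit:
carry_out:
  commands:
    - {"delta_pos":[0.002,0,0.01],"delta_rot":[0,0.009,0],"claw":0}
    - {"delta_pos":[0.002,0,0.02],"delta_rot":[0,0.009,0],"claw":0}
    - {"delta_pos":[0.002,0,0.026],"delta_rot":[0,0.009,0],"claw":0}
    - {"delta_pos":[0.002,0,0.031],"delta_rot":[0,0.009,0],"claw":0}
    - {"delta_pos":[0.002,0,0.036],"delta_rot":[0,0.009,0],"claw":0}
    - {"delta_pos":[0.002,0,0.041],"delta_rot":[0,0.009,0],"claw":0}
    - {"delta_pos":[0.002,0,0.046],"delta_rot":[0,0.009,0],"claw":0}
    - {"delta_pos":[0.002,0,0.051],"delta_rot":[0,0.009,0],"claw":0}

```text
time: 3.53
eef_pos: [0.4726, 0.215, 0.1277]
tcp_rot: [1.0, -0.027, 0.003, -0.002]
contact_force: [-2.4, 0.3, 5.3]
opening: 0.0
```

Emit:
carry_out:
  commands:
    - {"delta_pos":[0,0,0.006],"delta_rot":[0,0,0],"claw":0}
    - {"delta_pos":[-0.001,0,0.013],"delta_rot":[0,0,0],"claw":0}
    - {"delta_pos":[-0.002,0,0.02],"delta_rot":[0,0,0],"claw":0}
    - {"delta_pos":[-0.003,0,0.026],"delta_rot":[0,0,0],"claw":0}
    - {"delta_pos":[-0.004,0,0.032],"delta_rot":[0,0,0],"claw":0}
    - {"delta_pos":[-0.004,0,0.038],"delta_rot":[0,0,0],"claw":0}
    - {"delta_pos":[-0.004,0,0.044],"delta_rot":[0,0,0],"claw":0}
    - {"delta_pos":[-0.004,0,0.05],"delta_rot":[0,0,0],"claw":0}

```text
time: 4.2
eef_pos: [0.4699, 0.2155, 0.0777]
tcp_rot: [1.0, -0.027, 0.004, -0.002]
contact_force: [1.8, 0.1, 3.7]
opening: -0.001
```

Emit:
carry_out:
  commands:
    - {"delta_pos":[0,0,0.003],"delta_rot":[0,0,0],"claw":0}
    - {"delta_pos":[0,0,0.006],"delta_rot":[0,0,0],"claw":0}
    - {"delta_pos":[0,0,0.008],"delta_rot":[0,0,0],"claw":0}
    - {"delta_pos":[0,0,0.01],"delta_rot":[0,0,0],"claw":0}
    - {"delta_pos":[0,0,0.01],"delta_rot":[0,0,0],"claw":0}

```text
time: 4.62
eef_pos: [0.4698, 0.2156, 0.0684]
tcp_rot: [1.0, -0.027, 0.003, -0.002]
contact_force: [-1.2, -0.8, 8.1]
opening: 0.003
```

Run:
```python
from h import *
s=ctrl.get_state(); print(s['time'],s['eef_pos'],s['contact_force'])
p,d=ctrl.read_camera('side'); cv2.imwrite('pics/side2z.png',cv2.resize(p[150:400,130:420,::-1],None,fx=2.4,fy=2.4))
```

```text
4.6167 [0.46978154 0.21556612 0.06837712] [-1.17667338 -0.81046513  8.06304238]
```

View pics/side2z.png

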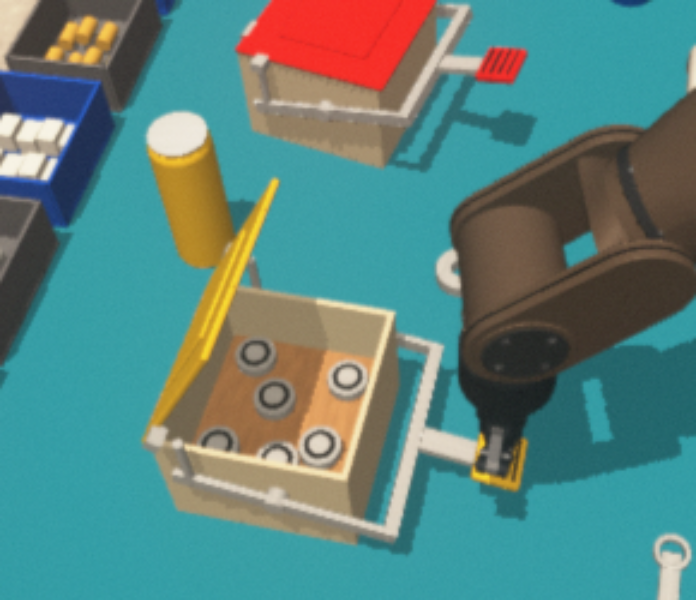

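The side view shows the lid standing wide open (edge at about (275,180)), with the bearings in view and the fingers still on the pad at about (498,460). I'll press the last couple of millimetres onto the stop and hold.

Emit:
carry_out:
  commands:
    - {"delta_pos":[0,0,0.001],"delta_rot":[0,0,0],"claw":0}
    - {"delta_pos":[0,0,0.002],"delta_rot":[0,0,0],"claw":0}
    - {"delta_pos":[0,0,0.002],"delta_rot":[0,0,0],"claw":0}
    - {"delta_pos":[0,0,0.002],"delta_rot":[0,0,0],"claw":0}
    - {"delta_pos":[0,0,0.002],"delta_rot":[0,0,0],"claw":0}
    - {"delta_pos":[0,0,0.002],"delta_rot":[0,0,0],"claw":0}
    - {"delta_pos":[0,0,0.002],"delta_rot":[0,0,0],"claw":0}
    - {"delta_pos":[0,0,0.002],"delta_rot":[0,0,0],"claw":0}

```text
time: 5.33
eef_pos: [0.4698, 0.2156, 0.0682]
tcp_rot: [1.0, -0.026, 0.003, -0.002]
contact_force: [-3.7, -1.4, 13.2]
opening: 0.002
```

Emit:
carry_out:
  commands:
    - {"delta_pos":[0,0,0.001],"delta_rot":[0,0,0],"claw":0}
    - {"delta_pos":[0,0,0.001],"delta_rot":[0,0,0],"claw":0}
    - {"delta_pos":[0,0,0.001],"delta_rot":[0,0,0],"claw":0}
    - {"delta_pos":[0,0,0.001],"delta_rot":[0,0,0],"claw":0}
    - {"delta_pos":[0,0,0.001],"delta_rot":[0,0,0],"claw":0}
    - {"delta_pos":[0,0,0.001],"delta_rot":[0,0,0],"claw":0}
    - {"delta_pos":[0,0,0.001],"delta_rot":[0,0,0],"claw":0}
    - {"delta_pos":[0,0,0.001],"delta_rot":[0,0,0],"claw":0}

```text
time: 6.0
eef_pos: [0.4698, 0.2156, 0.0683]
tcp_rot: [1.0, -0.026, 0.002, -0.001]
contact_force: [-2.0, -1.2, 9.9]
opening: -0.0
```

Emit:
carry_out:
  commands:
    - {"delta_pos":[0,0,0.001],"delta_rot":[0,0,0],"claw":0}
    - {"delta_pos":[0,0,0.001],"delta_rot":[0,0,0],"claw":0}
    - {"delta_pos":[0,0,0.001],"delta_rot":[0,0,0],"claw":0}
    - {"delta_pos":[0,0,0.001],"delta_rot":[0,0,0],"claw":0}
    - {"delta_pos":[0,0,0.001],"delta_rot":[0,0,0],"claw":0}
    - {"delta_pos":[0,0,0.001],"delta_rot":[0,0,0],"claw":0}
    - {"delta_pos":[0,0,0.001],"delta_rot":[0,0,0],"claw":0}
    - {"delta_pos":[0,0,0.001],"delta_rot":[0,0,0],"claw":0}

```text
time: 6.67
eef_pos: [0.4698, 0.2156, 0.0683]
tcp_rot: [1.0, -0.026, 0.002, -0.001]
contact_force: [-2.9, -1.0, 9.4]
opening: 0.004
```

Emit:
carry_out:
  commands:
    - {"delta_pos":[0,0,0.001],"delta_rot":[0,0,0],"claw":0}
    - {"delta_pos":[0,0,0.001],"delta_rot":[0,0,0],"claw":0}
    - {"delta_pos":[0,0,0.001],"delta_rot":[0,0,0],"claw":0}
    - {"delta_pos":[0,0,0.001],"delta_rot":[0,0,0],"claw":0}
    - {"delta_pos":[0,0,0.001],"delta_rot":[0,0,0],"claw":0}
    - {"delta_pos":[0,0,0.001],"delta_rot":[0,0,0],"claw":0}
    - {"delta_pos":[0,0,0.001],"delta_rot":[0,0,0],"claw":0}
    - {"delta_pos":[0,0,0.001],"delta_rot":[0,0,0],"claw":0}

```text
time: 7.33
eef_pos: [0.4698, 0.2156, 0.0683]
tcp_rot: [1.0, -0.026, 0.002, -0.001]
contact_force: [-1.9, -1.5, 9.3]
opening: 0.002
```

Run:
```python
from h import *
s=ctrl.get_state(); print(s['time'],s['eef_pos'],s['contact_force'])
p,d=ctrl.read_camera('side'); W=cloud('side',d); hsv=cv2.cvtColor(p,cv2.COLOR_RGB2HSV)
m=(abs(hsv[...,0].astype(int)-25)<9)&(hsv[...,1]>140)&(hsv[...,2]>70)&(d>0)
q=W[m&(W[...,2]>.135)&(W[...,0]>.6)&(W[...,0]<.95)&(W[...,1]>.10)&(W[...,1]<.32)]
c=np.linalg.svd(q-q.mean(0),full_matrices=False)[2][2]; print(len(q),q.mean(0),c,np.arccos(abs(c[2])),q.max(0))
```

```text
7.3333 [0.46980387 0.21560377 0.06831253] [-1.90370914 -1.45294943  9.25311317]
1003 [0.68879128 0.22359776 0.23207992] [ 0.87649334 -0.0312843   0.48039641] 1.069689690883171 [0.73973302 0.2898837  0.27515483]
```

The lid measures 1.07 rad open and has been held for about 2.6 s. I'll ease it back up at about 30 mm/s.

Emit:
carry_out:
  commands:
    - {"delta_pos":[0,0,-0.001],"delta_rot":[0,0,0],"claw":0}
    - {"delta_pos":[0,0,-0.003],"delta_rot":[0,0,0],"claw":0}
    - {"delta_pos":[0,0,-0.005],"delta_rot":[0,0,0],"claw":0}
    - {"delta_pos":[0,0,-0.007],"delta_rot":[0,0,0],"claw":0}
    - {"delta_pos":[0,0,-0.0095],"delta_rot":[0,0,0],"claw":0}
    - {"delta_pos":[0,0,-0.012],"delta_rot":[0,0,0],"claw":0}
    - {"delta_pos":[0,0,-0.0145],"delta_rot":[0,0,0],"claw":0}
    - {"delta_pos":[0,0,-0.017],"delta_rot":[0,0,0],"claw":0}

```text
time: 8.05
eef_pos: [0.4688, 0.2156, 0.0851]
tcp_rot: [1.0, -0.026, 0.0, -0.001]
contact_force: [-2.5, 0.1, 3.7]
opening: -0.001
```

Emit:
carry_out:
  commands:
    - {"delta_pos":[0,0,-0.0025],"delta_rot":[0,0,0],"claw":0}
    - {"delta_pos":[0,0,-0.005],"delta_rot":[0,0,0],"claw":0}
    - {"delta_pos":[0,0,-0.0075],"delta_rot":[0,0,0],"claw":0}
    - {"delta_pos":[0,0,-0.01],"delta_rot":[0,0,0],"claw":0}
    - {"delta_pos":[0,0,-0.0125],"delta_rot":[0,0,0],"claw":0}
    - {"delta_pos":[0,0,-0.015],"delta_rot":[0,0,0],"claw":0}
    - {"delta_pos":[0,0,-0.0175],"delta_rot":[0,0,0],"claw":0}
    - {"delta_pos":[0,0,-0.02],"delta_rot":[0,0,0],"claw":0}

```text
time: 8.72
eef_pos: [0.4691, 0.2155, 0.1056]
tcp_rot: [1.0, -0.026, 0.001, -0.001]
contact_force: [-1.9, 0.3, 4.5]
opening: -0.002
```

Emit:
carry_out:
  commands:
    - {"delta_pos":[0,0,-0.002],"delta_rot":[0,0,0],"claw":0}
    - {"delta_pos":[0,0,-0.004],"delta_rot":[0,0,0],"claw":0}
    - {"delta_pos":[0,0,-0.006],"delta_rot":[0,0,0],"claw":0}
    - {"delta_pos":[0,0,-0.008],"delta_rot":[0,0,0],"claw":0}
    - {"delta_pos":[0,0,-0.01],"delta_rot":[0,0,0],"claw":0}
    - {"delta_pos":[0,0,-0.012],"delta_rot":[0,0,0],"claw":0}
    - {"delta_pos":[0,0,-0.014],"delta_rot":[0,0,0],"claw":0}
    - {"delta_pos":[0,0,-0.016],"delta_rot":[0,0,0],"claw":0}

```text
time: 9.38
eef_pos: [0.4705, 0.2156, 0.1225]
tcp_rot: [1.0, -0.026, 0.003, -0.001]
contact_force: [3.3, 0.5, 5.0]
opening: -0.003
```

Emit:
carry_out:
  commands:
    - {"delta_pos":[0,0,-0.002],"delta_rot":[0,0,0],"claw":0}
    - {"delta_pos":[0,0,-0.004],"delta_rot":[0,0,0],"claw":0}
    - {"delta_pos":[0,0,-0.006],"delta_rot":[0,0,0],"claw":0}
    - {"delta_pos":[0,0,-0.008],"delta_rot":[0,0,0],"claw":0}
    - {"delta_pos":[0,0,-0.01],"delta_rot":[0,0,0],"claw":0}
    - {"delta_pos":[0,0,-0.012],"delta_rot":[0,0,0],"claw":0}
    - {"delta_pos":[0,0,-0.014],"delta_rot":[0,0,0],"claw":0}
    - {"delta_pos":[0,0,-0.016],"delta_rot":[0,0,0],"claw":0}

```text
time: 10.05
eef_pos: [0.4704, 0.2156, 0.1387]
tcp_rot: [1.0, -0.026, 0.003, -0.001]
contact_force: [3.3, -0.3, 3.4]
opening: -0.002
```

Emit:
carry_out:
  commands:
    - {"delta_pos":[0,0,-0.002],"delta_rot":[0,0,0],"claw":0}
    - {"delta_pos":[0,0,-0.004],"delta_rot":[0,0,0],"claw":0}
    - {"delta_pos":[0,0,-0.006],"delta_rot":[0,0,0],"claw":0}
    - {"delta_pos":[0,0,-0.008],"delta_rot":[0,0,0],"claw":0}
    - {"delta_pos":[0,0,-0.01],"delta_rot":[0,0,0],"claw":0}
    - {"delta_pos":[0,0,-0.012],"delta_rot":[0,0,0],"claw":0}
    - {"delta_pos":[0,0,-0.014],"delta_rot":[0,0,0],"claw":0}
    - {"delta_pos":[0,0,-0.016],"delta_rot":[0,0,0],"claw":0}

```text
time: 10.72
eef_pos: [0.4696, 0.2155, 0.1542]
tcp_rot: [1.0, -0.026, 0.002, -0.001]
contact_force: [-0.2, -0.1, -0.7]
opening: 0.0
```

The force has gone to zero, so the pad is free. I'll move well clear, straight up and then back a little.

Emit:
carry_out:
  commands:
    - {"delta_pos":[0,0,-0.015],"delta_rot":[0,0,0],"claw":0}
    - {"delta_pos":[0,0,-0.03],"delta_rot":[0,0,0],"claw":0}
    - {"delta_pos":[0,0,-0.05],"delta_rot":[0,0,0],"claw":0}
    - {"delta_pos":[0,0,-0.07],"delta_rot":[0,0,0],"claw":0}
    - {"delta_pos":[0,0,-0.09],"delta_rot":[0,0,0],"claw":0}
    - {"delta_pos":[0,0,-0.1],"delta_rot":[0,0,0],"claw":0}
    - {"delta_pos":[0,0,-0.1],"delta_rot":[0,0,0],"claw":0}
    - {"delta_pos":[0,0,-0.1],"delta_rot":[0,0,0],"claw":0}

```text
time: 11.38
eef_pos: [0.4691, 0.2153, 0.2541]
tcp_rot: [1.0, -0.026, 0.002, -0.001]
contact_force: [0.5, -0.7, -0.3]
opening: 0.002
```

Run:
```python
from h import *
s=ctrl.get_state(); print(s['time'],s['eef_pos'],s['contact_force'],abs(s['dq']).max())
for n in ['top','side']:
    p,d=ctrl.read_camera(n); cv2.imwrite(f'pics/{n}3.png',p[:,:,::-1])
    W=cloud(n,d); W0=cloud(n,np.load(n+'0.npz')['d']);hsv=cv2.cvtColor(p,cv2.COLOR_RGB2HSV)
    m=(abs(hsv[...,0].astype(int)-25)<9)&(hsv[...,1]>140)&(d>0)
    q=W[m&(W[...,2]>.117)&(W[...,2]<.145)&(W[...,0]>.55)&(W[...,0]<.76)&(W[...,1]>.08)&(W[...,1]<.32)]
    c=np.linalg.svd(q-q.mean(0),full_matrices=False)[2][2]; print(n,'lid',q.mean(0).round(4),np.arccos(abs(c[2])))
    q=W[m&(W[...,2]>.105)&(W[...,2]<.14)&(W[...,0]<.52)&(W[...,0]>.4)&(abs(W[...,1]-.21)<.06)]
    if len(q): print('pad',np.median(q,0).round(4))
```

```text
11.3833 [0.46913501 0.21531696 0.25406956] [ 0.46347551 -0.74217983 -0.34658548] 0.03436621370615898
top lid [0.6575 0.1983 0.1282] 0.004498809559884077
pad [0.4768 0.1908 0.1227]
side lid [0.6522 0.2134 0.1287] 0.0019482965738553313
pad [0.4734 0.2186 0.1252]
```

View pics/side3.png

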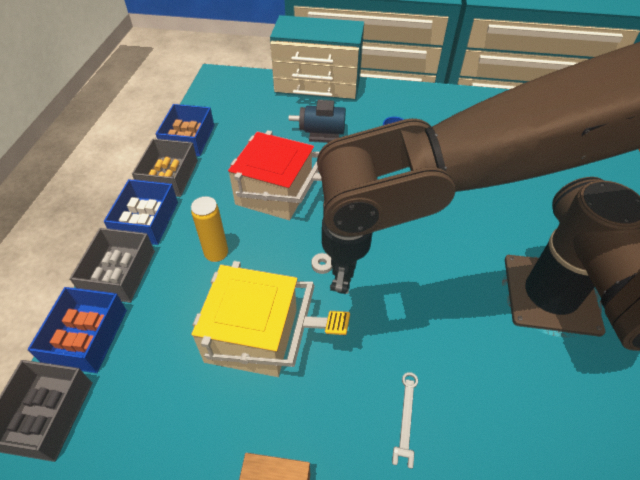

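View pics/top3.png

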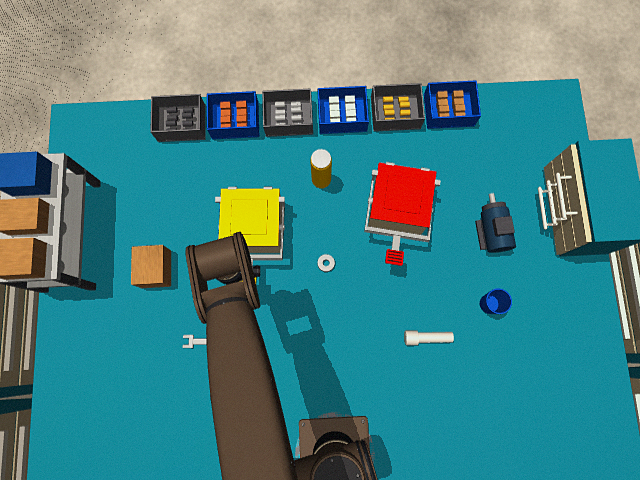

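The lid is shut and level, and the pad is back at (337,323) in the side view, the same pixel as at the start. Everything else is where it was in both views: can at (321,170), bearing at (326,263), torch at (428,338) and cup at (495,301), with the red lever up. The gripper is about 100 mm above the pad, so I'll hand in.

```bash
python3 -c "
from plant import ctrl
print(ctrl.sign_off())"
```

```text
the job is handed in; nothing more can be done
None
```

The yellow bin was opened and closed by its lever alone, and the job is handed in; no verdict was reported.

- **Open and hold:** I pressed the pad down with the shut fingertips and held it on its stop for about 2.6 s. The lid measured 1.07 rad open.
- **Close:** I eased the pad back up over about 3 s at 24–30 mm/s (about 0.17 rad/s, against the 0.65 rad/s limit). The force stayed on the fingertips until the pad reached rest. I then rose about 100 mm clear.
- **Last checks:** The lid was level to within 0.005 rad in both cameras. In the side camera the pad was back at its starting position to within 1 mm. Contact force was near zero. In the pictures the red lever was up and the loose things in view showed no shift; I judged that by eye.
- **Disagreement:** At the end the top camera put the pad's y about 20 mm off. The arm hid most of the pad in that view, so I relied on the side camera.

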